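Move a lopsided sealing arm from its hooks to the service rest, level

TASK

Lift the lopsided sealing arm by one of its five lifting lugs up and off its rack's two hooks and carry it level over the heap of cups to the white service rest: its balance point is hidden, so try a small lift at the hooks, and if an end dips set it back and shift the grip to a better lug. Lay the bar in both V saddles, with its die and tube hanging centred between them and the die at the end away from the keeper, then swing the keeper fully down over the bar. Leave the single cup, the scraper and the stamp where they stand.

Things in the scene. Friction and masses are not known exactly. Their poses are not given: they have to be found in the camera images.
- bar_mid (a point): Point on the axis of the sealing arm's round bar, 14 mm thick, 228 mm long, along its y axis from -105 mm (plain end) to +123 mm (die end); z up. Five steel lifting lugs stand in a row on it at y = -44, -24, -4, +16 and +36 mm: upright tabs 14 mm wide (x), 10 mm long, from 14 to 46 mm above the axis, each on a free pivot 20 mm above it. The arm is lifted by one lug, pinched along x.
- bar_die (a point): Centre of the arm's round die, 36 mm wide, 36 to 75 mm below the bar's axis at y = +60 mm; axes as bar_mid. A closed ballast tube (29 mm thick) hangs beside it, y = -66 to +42 mm. Its hidden weight puts the balance point anywhere from y = -42 to +32 mm, 70 mm below the lugs' pivots: the arm (0.65 to 0.75 kg) swings on the held lug, the heavier side sinking about 1 degree per 1.2 mm.
- rack_mid (a point): Fixed steel rack: the point between its two hooks on the axis of a bar lying in them, 130 mm above the table; bar_mid starts here within a few mm. Dark base plate, 90 x 230 x 10 mm; two bent 8 mm rods end in upturned U hooks, open at the top, at y = -88 and +102 mm, their posts at x = +34 mm. Nothing rises over 10 mm above the bar's axis: a bar lifted 25 mm is clear. z up.
- rest_mid (a point): Fixed service rest: the point where bar_mid must come, on the axis of a bar lying in its saddles, 100 mm above the table. White base plate, 90 x 254 x 12 mm; aluminium V saddles, 8 mm wide, open at the top, at y = -88 and +102 mm; mouths 31 mm wide, 6 mm above the bar's axis. The die belongs at +y, die and tube hanging between the saddles, 13 mm over the base. z up.
- keeper_hinge (a point): Centre of the keeper's hinge on the rest, beyond the bar's plain end: at y = -120 mm and 14 mm up from rest_mid; same axes as rest_mid. The hinge turns about x. Its two dark cheeks rise 6 mm above it.
- keeper_tip (a point): Centre of the dark round cross roller (12 mm thick, 26 mm long across) at the free end of the keeper, a steel flap 14 mm wide and 6 mm thick; it lies 50 mm from the hinge.
- keeper (a joint): Angle of the keeper flap (rad): 0 is shut, level, pointing to the rest's +y over the bar's plain end, just above the seated bar; it grows as the tip swings up and over to -y; 1.57 is upright, 2.1 the stop. It starts at 1.5 to 1.75 and stays where it is left (about 1 N at the tip moves it). Push the tip over from its -y side, then down.
- cup_mid (a point): Centre of a loose round filled paste cup, 104 mm wide, 46 mm high, standing by itself; to be left alone. (A fixed heap of such cups, up to 140 mm high, fills the middle of the table between rack and rest: carry things over it.)
- stamp_mid (a point): Centre of a red and black hand stamp standing upright, 26 x 45 x 74 mm; to be left alone.
- scraper_mid (a point): Centre of a blue-handled hand scraper lying flat, 60 x 164 x 14 mm; to be left alone.

How it is judged:
By the outcome, as a careful person would: the job done as asked, in the order asked, and still so for the second after the job is handed in, with the robot touching nothing.
It also fails if it takes over 72 s, if anything falls off the work surface, if the arm or the gripper's body presses on something with over 40 N, if the wrist force passes 120 N, or if a joint passes its speed limit or range.

ROBOT

A 6-joint arm with a two-finger parallel gripper is mounted at the origin on the work surface; the furniture and walls round the work are solid. World frame = base frame: x ahead of the robot, y to its left, z up, the work surface at z = 0. Lengths are in mm, angles in rad, forces in N, time in s.
With the tool pointing down it reaches from about 425 to 1125 mm from the base axis. Payload 14.9 kg.
Tool frame: the origin (TCP) lies midway between the tips of the shut fingers; the grasp point (between the pads) lies 19 mm behind it; z points along the fingers, y is the line along which they close (so a half turn about z gives the same grasp; the last joint's range is limited). The gripper opens to 91 mm and grips with 3 to 60 N. Pads are 32 mm wide; open, the fingers measure 118 mm over their backs; the gripper's body (76 mm by 178 mm) begins 60 mm behind the grasp point.
Start: joints at [1.139, 0.379, 1.734, -0, 1.028, -0.033], TCP at [271.827, 645.08, 213.932] pointing down, gripper open.
Joint ranges: [-2.77, 2.77], [-0.74, 2.19], [0, 2.66], [-1.06, 4.2], [0.31, 2.87], [-3.08, 3.08]. Speed limits (rad/s): [1.89, 1.89, 2.39, 3.14, 3.14, 3.14].

INTERFACE

Orientations are given as a unit quaternion [w, x, y, z].
In Python, from workcell import manip gives the robot as it stands.
- The arm moves only by the shell command python3 -m inch 'ROWS' [FORCE]. ROWS is JSON, a list that holds one entry, the list of rows, each a list of 7 numbers: the gripper's target within -1 to 1 (fully open at 1, half-way at 0, shut at -1), then the shift along the tool's x, y, z in m, then the turn, a rotation vector about the tool's x, y, z in rad. A call has 1 to 20 rows; each row is the pose to reach, as a shift and turn from the pose commanded when the call began, along the tool's axes at that moment; what a row does not reach only later rows make up. A row lasts 1/12 s, in which the tool goes at most 41.7 mm and 7.16 degrees, less where a joint would pass 70% of its speed; a pose out of reach is approached as far as the arm can. A call with a gripper value outside its range is refused whole. The fingers move at their own pace and stop on an object; FORCE is the grip in N (left out, the last holds). Time passes only in rows, so rows that repeat a pose let the fingers close. It gives the time, the measured TCP pose, the force, the opening and the grip force at its end, in the units of the state.
- manip.read_state(): the state, without advancing time (a new reading comes with each control period).
- manip.capture(name): name is "scene" or "side" or "wrist"; returns a dict with "color" (400x640x3 uint8, red, green, blue), "fov_y" (degrees; the focal length in pixels is half the picture's height over the tangent of half this angle, whatever the lens; pixels are square), "cx", "cy" (the principal point, pixels), "cam_to_world" (4x4, takes a point from camera to world coordinates). Camera axes: x right, y down, z forward; pixel columns grow to the right and rows downward; lengths in mm; the calibration is good to about 2 mm. A picture is of the moment at which its call begins. There is no depth.
- manip.hand_in(): hands the job in; it is judged then, once.
The state is a dict: "time_s": time; "joint_pos": joint angles; "qvel": joint speeds; "effort": joint torques, N m; "ee_pos": TCP position; "tool_rot": TCP orientation; "force": force on the tool from outside, world axes, zero at the start; "wrist_torque": the same for the moment, N m; "opening": finger opening in mm; "grasp_force": force on a finger pad.
Only numpy, scipy, OpenCV 4.12 (cv2) and the standard library are available. Lean on these libraries where they do the work, as an engineer would, in place of code of your own. Each camera call takes 0.05 s, during which the arm holds its last target. There are 200 camera calls.

## Working session

There is one attempt and no reset: what is moved stays moved. The work goes in short steps, Python scripts to look and compute and a shell command to move; the robot and the scene stay as the last step left them, time stands still between calls to the robot, and variables do not carry over. Pictures are saved under pics/ and viewed, at most 10 in all, crops included, and the job is handed in when it is done.

```bash
ls; mkdir -p pics; cat > h.py <<'E'
import numpy as np, cv2, json
from workcell import manip
def cap(n,f=None):
    d=manip.capture(n)
    if f: cv2.imwrite('pics/'+f,d['color'][:,:,::-1])
    return d
def F(d): return 200/np.tan(np.radians(d['fov_y'])/2)
def ray(d,u,v):
    M=np.array(d['cam_to_world']); r=M[:3,:3]@np.array([(u-d['cx'])/F(d),(v-d['cy'])/F(d),1]); return M[:3,3],r/np.linalg.norm(r)
def onz(d,u,v,z):
    o,r=ray(d,u,v); return o+r*(z-o[2])/r[2]
def proj(d,p):
    M=np.array(d['cam_to_world']); c=M[:3,:3].T@(np.array(p,float)-M[:3,3]); return F(d)*c[:2]/c[2]+[d['cx'],d['cy']]
def tri(a,b):
    (o1,r1),(o2,r2)=a,b; A=np.stack([r1,-r2],1); t=np.linalg.lstsq(A,o2-o1,rcond=None)[0]
    p,q=o1+r1*t[0],o2+r2*t[1]; return (p+q)/2,np.linalg.norm(p-q)
E
python3 - <<'E'
from h import *
for n in('scene','side','wrist'):
    d=cap(n,n+'0.png'); print(n,d['fov_y'],d['cx'],d['cy'],np.round(d['cam_to_world'],3).tolist())
s=manip.read_state(); print(s)
a=cv2.imread('pics/scene0.png');b=cv2.imread('pics/side0.png')
E
```

```text
pics
scene 53.60574313356558 320.1253702036532 202.05225101646874 [[0.883, -0.34, 0.324, 62.608], [-0.469, -0.642, 0.606, -734.156], [0.002, -0.687, -0.726, 968.123], [0.0, 0.0, 0.0, 1.0]]
side 49.00138744804492 314.6799977207263 195.97986612385446 [[1.0, 0.03, -0.005, 480.771], [0.021, -0.559, 0.829, -1243.547], [0.022, -0.829, -0.559, 922.328], [0.0, 0.0, 0.0, 1.0]]
wrist 61.162358954754815 318.88662832935506 200.68796383990136 [[0.388, 0.884, 0.262, 196.614], [0.922, -0.372, -0.111, 676.857], [-0.001, 0.285, -0.959, 385.208], [0.0, 0.0, 0.0, 1.0]]
{'time_s': 0.15, 'joint_pos': array([ 1.13868824e+00,  3.79249921e-01,  1.73463064e+00, -9.22004903e-06,
        1.02847508e+00, -3.33039755e-02]), 'qvel': array([ 0.00130526, -0.00266194, -0.00202363, -0.00014139, -0.00103028,
       -0.00037481]), 'effort': array([-2.66337647e-04, -7.64115715e+01, -4.34650612e+01,  6.50605909e-02,
        4.09914739e-02, -4.84641600e-05]), 'ee_pos': array([271.71309629, 644.80763583, 213.47354848]), 'tool_rot': array([-8.41356176e-05,  1.98080922e-01,  9.80185596e-01, -3.72121392e-04]), 'force': array([-0.55092062,  0.00275422, -0.04762129]), 'wrist_torque': array([-0.0052526 , -0.01169208, -0.02697127]), 'grasp_force': 0.0, 'opening': 90.95209103466289}
```

View pics/scene0.png

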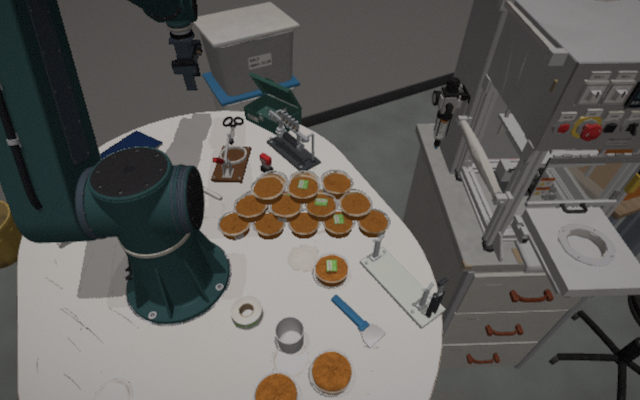

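View pics/side0.png

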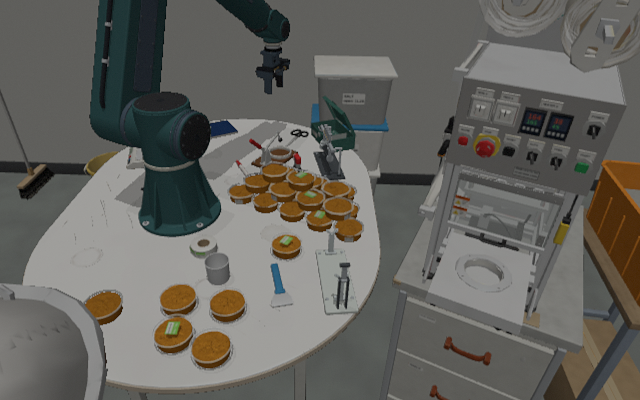

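View pics/wrist0.png

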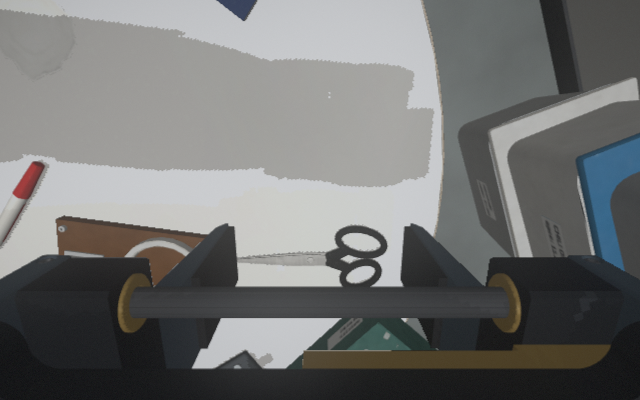

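The scene view shows the rack with the arm near (293,140), the cup heap at (300,205), the rest at (403,285) with its keeper at (434,298), the scraper at (355,320), the single cup at (332,268) and the stamp at about (265,160). In the side view the rack is at (330,155) and the rest at (338,280). I'll enlarge both areas.

```bash
python3 - <<'E'
from h import *
a=cv2.imread('pics/scene0.png');b=cv2.imread('pics/side0.png')
def c(im,x,y,w=80,h=60): return cv2.resize(im[y:y+h,x:x+w],(400,300),interpolation=cv2.INTER_CUBIC)
cv2.imwrite('pics/comp0.png',np.vstack([np.hstack([c(a,250,110),c(a,350,230,120,90)]),np.hstack([c(b,290,120),c(b,295,225,120,90)])]))
E
```

```text
(no output)
```

View pics/comp0.png

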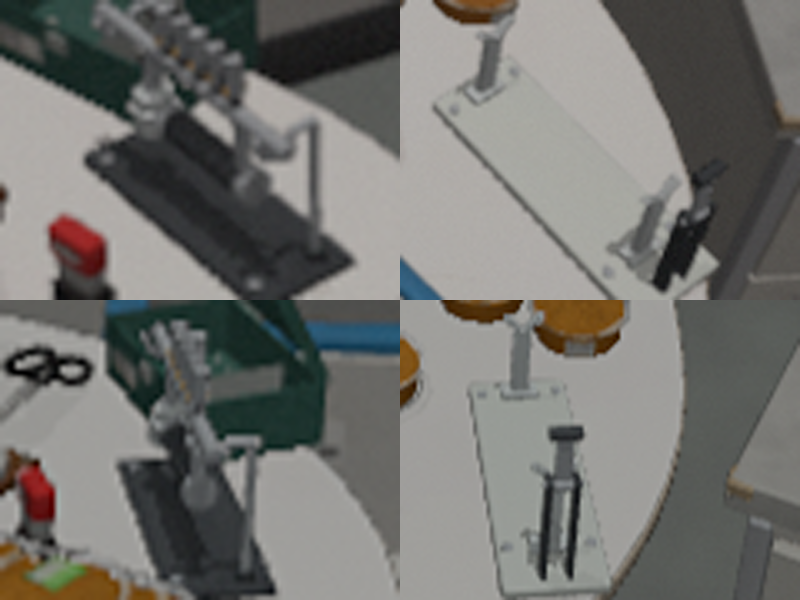

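The lugs, hooks and base plates are clear. The rack's posts are on its right, towards world +x, so the die is at the far end, and the rest's keeper is at its near end. Both +y axes therefore point away from the camera. Next I cast rays for the plate corners and the lugs.

```bash
python3 - <<'E'
from h import *
s=cap('scene');d=cap('side')
def C(crop,x,y):
    k,ox,oy={'a':(5,250,110),'b':(10/3,350,230),'c':(5,290,120),'d':(10/3,295,225)}[crop]
    return x/k+ox,y/k+oy
print('rest')
for c,x,y,z in [('d',70,85,12),('d',160,83,12),('d',100,292,12),('d',210,285,12),('b',33,105,12),('b',108,55,12)]:
    print(c,np.round(onz(s if c in'ab' else d,*C(c,x,y),z)))
print('rack')
for c,x,y,z in [('a',85,158,10),('a',355,262,10),('a',265,295,10),('c',118,162,10),('c',155,292,10),('c',275,288,10)]:
    print(c,np.round(onz(s if c in'ab' else d,*C(c,x,y),z)))
for n,p,q in [('hook near top post',('a',318,125),('c',257,140)),('lug far',('a',172,15),('c',165,28)),('lug near',('a',235,65),('c',205,75)),]:
    t,e=tri(ray(s,*C(*p)),ray(d,*C(*q)));print(n,t.round(),e.round(1))
for n,p,q in [('saddle far',('b',495,30),('d',520,20)),('roller',('b',708,170),('d',566,133)),('hinge',('b',697,212),('d',562,178))]:
    p=(p[0],p[1]-400,p[2]) if 0 else p
    pp=(p[0],p[1]-400,p[2]);qq=(q[0],q[1]-400,q[2])
    t,e=tri(ray(s,*C(*pp)),ray(d,*C(*qq)));print(n,t.round(),e.round(1))
E
```

```text
rest
d [ 484. -200.   12.]
d [ 568. -193.   12.]
d [ 512. -448.   12.]
d [ 601. -437.   12.]
b [ 479. -201.   12.]
b [ 568. -186.   12.]
rack
a [459. 449.  10.]
a [587. 242.  10.]
a [512. 240.  10.]
c [461. 447.  10.]
c [495. 234.  10.]
c [591. 245.  10.]
hook near top post [569. 262. 130.] 4.9
lug far [498. 346. 187.] 4.3
lug near [529. 310. 162.] 2.0
saddle far [ 527. -210.   99.] 0.1
roller [ 557. -423.  162.] 0.2
hinge [ 555. -429.  119.] 3.6
```

The rest centre is near (541,-319) with a yaw of about 6.5°. The rack centre is near (521,346) with a yaw of about 10.5°. I'll move the wrist camera over the rack.

```bash
python3 -m inch '[[[1,0,0,-0.04,0,0,0],[1,-0.345,-0.178,-0.048,0,0,0.986],[1,-0.345,-0.178,-0.048,0,0,0.986],[1,-0.345,-0.178,-0.048,0,0,0.986],[1,-0.345,-0.178,-0.048,0,0,0.986],[1,-0.345,-0.178,-0.048,0,0,0.986],[1,-0.345,-0.178,-0.048,0,0,0.986],[1,-0.345,-0.178,-0.048,0,0,0.986],[1,-0.345,-0.178,-0.048,0,0,0.986],[1,-0.345,-0.178,-0.048,0,0,0.986],[1,-0.345,-0.178,-0.048,0,0,0.986],[1,-0.345,-0.178,-0.048,0,0,0.986],[1,-0.345,-0.178,-0.048,0,0,0.986],[1,-0.345,-0.178,-0.048,0,0,0.986],[1,-0.345,-0.178,-0.048,0,0,0.986]]]'
python3 - <<'E'
from h import *
d=cap('wrist','w1.png')
for p in [(521,346,130)]+[(521-.182*y,346+.983*y,176) for y in(-44,36)]: print(proj(d,p))
E
```

```text
time_s: 1.5
ee_pos: [519.8, 348.1, 261.8]
tool_rot: [-0.0, 0.638, 0.77, -0.0]
force: [-1.2, -0.1, 0.2]
opening: 91.1
grasp_force: 0.0
[320.23200858 194.14892755]
[320.11643819 259.4131149 ]
[320.7446976  164.99233815]
```

View pics/w1.png

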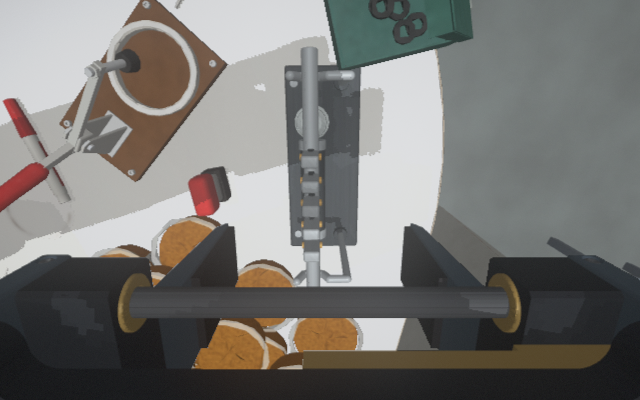

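The bar runs from (310,48) at the die end to (313,285) at the plain end. The five lugs show in column 311 from row 157 to row 250, and the die is at (311,122). The stamp is at (210,190), clear of the path. Next I locate the lugs exactly from an enlarged crop.

```bash
python3 - <<'E'
from h import *
im=cv2.imread('pics/w1.png')
c=im[140:270,275:350]; c=cv2.resize(c,(346,600),interpolation=cv2.INTER_CUBIC)
c2=cv2.resize(im[40:140,275:350],(450,600),interpolation=cv2.INTER_CUBIC)
for i in range(0,130,10): cv2.putText(c,str(140+i),(0,int(i*600/130)+5),0,.4,(0,0,255))
cv2.imwrite('pics/w1c.png',np.hstack([c,c2]))
d=cap('wrist')
for u,v in[(310,48),(310,100),(310.5,140),(313,280)]: print(onz(d,u,v,137).round(1))
h=cv2.cvtColor(im,cv2.COLOR_BGR2HSV); m=cv2.inRange(h,(8,120,90),(28,255,255)); m[:140]=0;m[270:]=0;m[:,:290]=0;m[:,335:]=0
n,l,s,ce=cv2.connectedComponentsWithStats(m)
for i in range(1,n):
  if s[i,4]>2: print(s[i].tolist(),ce[i].round(1),onz(d,*ce[i],150).round(1))
E
```

```text
[489.5 466.4 137. ]
[496.8 426.9 137. ]
[503.2 394.2 137. ]
[530.1 260.6 137. ]
[320, 155, 1, 3, 3] [320. 156.] [513.5 384.1 150. ]
```

View pics/w1c.png

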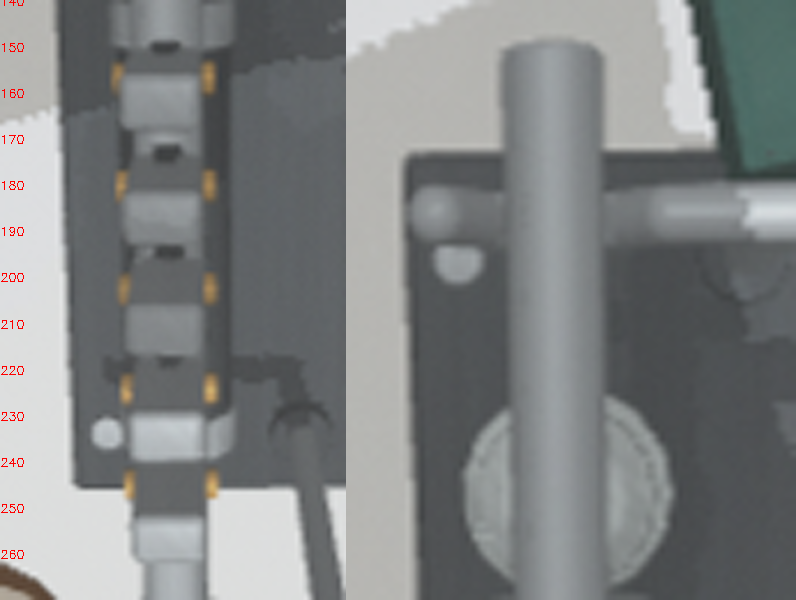

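The light lug tops show at rows 162, 187, 211, 234.5 and 257 in columns 309.7 to 311.2, with their orange pivot pins above them in the picture.

```bash
python3 - <<'E'
from h import *
d=cap('wrist')
P=[onz(d,u,v,176) for u,v in[(309.7,162),(310,187),(310.3,211),(310.8,234.5),(311.2,257)]]
L=[36,16,-4,-24,-44]
for p in P: print(p.round(1))
P=np.array(P)[:,:2]; k=np.polyfit(L,P,1); print('dir',k[0],'mid',k[1])
print('width', np.linalg.norm(onz(d,302,187,176)-onz(d,318,187,176)))
Q=[onz(d,u,v,150)[:2] for u,v in[(310.6,156.5),(310.9,180),(311.2,202.5),(311.4,224),(311.7,245)]]
k=np.polyfit(L,Q,1); print('pins dir',k[0],'mid',k[1])
y=k[0]/np.linalg.norm(k[0]); print(np.degrees(np.arctan2(-y[0],y[1])))
s=manip.read_state(); e=s['ee_pos'];q=s['tool_rot'];print(e,q)
E
```

```text
[505.8 382.  176. ]
[509.6 362.6 176. ]
[513.4 343.1 176. ]
[517.4 323.2 176. ]
[521.4 303.4 176. ]
dir [-0.19530471  0.98221991] mid [512.73439372 346.79517462]
width 12.559395250292967
pins dir [-0.19407808  0.99112049] mid [512.86129046 346.38162759]
11.079288878958685
[520.00385248 347.94343368 261.90289544] [-3.76645217e-05  6.37837084e-01  7.70171314e-01 -1.92007091e-05]
```

```bash
python3 -m inch '[[[0,-0.004,-0.0073,0.03,0,0,-0.007],[0,-0.004,-0.0073,0.06,0,0,-0.007],[0,-0.004,-0.0073,0.09,0,0,-0.007],[0,-0.004,-0.0073,0.105,0,0,-0.007],[0,-0.004,-0.0073,0.115,0,0,-0.007],[0,-0.004,-0.0073,0.115,0,0,-0.007],[0,-0.004,-0.0073,0.115,0,0,-0.007]]]'; python3 -m inch '[[[-0.5,0,0,0,0,0,0],[-1,0,0,0,0,0,0],[-1,0,0,0,0,0,0],[-1,0,0,0,0,0,0],[-1,0,0,0,0,0,0],[-1,0,0,0,0,0,0]]]' 30
python3 - <<'E'
from h import *
d=cap('wrist','w2.png'); s=manip.read_state(); print(s['force'],s['wrist_torque'],s['opening'],s['grasp_force'])
a=cap('scene','s2.png')['color']; b=cap('side')['color']
c=lambda im,x,y,w,h:cv2.resize(im[y:y+h,x:x+w,::-1],(400,300),interpolation=cv2.INTER_CUBIC)
cv2.imwrite('pics/c2.png',np.hstack([np.vstack([c(a,240,90,100,75),c(b,280,100,100,75)]),cv2.resize(d['color'][:,160:480,::-1],(400,500))[:500] if 0 else c(d['color'],160,0,320,240).repeat(1,0) if 0 else np.vstack([c(d['color'],160,0,320,240),np.zeros((300,400,3),np.uint8)])]))
E
```

```text
time_s: 2.23
ee_pos: [514.3, 342.2, 147.4]
tool_rot: [0.0, 0.636, 0.772, 0.0]
force: [-0.1, -0.1, 1.1]
opening: 47.5
grasp_force: 0.0
time_s: 2.73
ee_pos: [514.1, 341.8, 147.3]
tool_rot: [-0.0, 0.636, 0.772, -0.0]
force: [-1.8, -0.1, 4.5]
opening: 13.8
grasp_force: 30.0
[-2.76422371 -1.24052811  5.39399775] [-0.19201115  0.59147197  0.07379873] 14.079085302739331 30.000938158482313
```

View pics/c2.png

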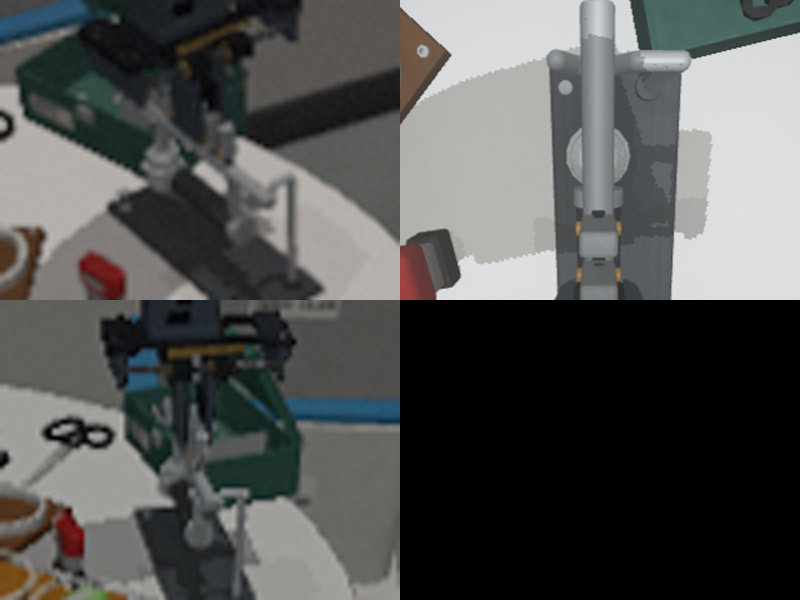

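The lug is gripped at 14 mm opening. The wrist view shows the die-side bar and two lugs in front of the fingers. If the arm lifts level, this image won't change. I'll try a small lift.

```bash
python3 -m inch '[[[-1,0,0,-0.003,0,0,0],[-1,0,0,-0.006,0,0,0],[-1,0,0,-0.009,0,0,0],[-1,0,0,-0.012,0,0,0],[-1,0,0,-0.012,0,0,0],[-1,0,0,-0.012,0,0,0],[-1,0,0,-0.012,0,0,0],[-1,0,0,-0.012,0,0,0]]]'
python3 - <<'E'
from h import *
d=cap('wrist','w3.png'); s=manip.read_state(); print(s['force'],s['wrist_torque'])
c=lambda f:cv2.resize(cv2.imread('pics/'+f)[0:300,220:420],(400,600))
cv2.imwrite('pics/c3.png',np.hstack([c('w2.png'),c('w3.png')]))
E
```

```text
time_s: 3.55
ee_pos: [514.1, 341.7, 158.7]
tool_rot: [-0.0, 0.636, 0.772, -0.0]
force: [-0.5, -1.1, -7.3]
opening: 13.8
grasp_force: 30.0
[ 0.22941462  0.49386629 -7.80538773] [-0.03741157  0.01115113  0.00229604]
```

View pics/c3.png

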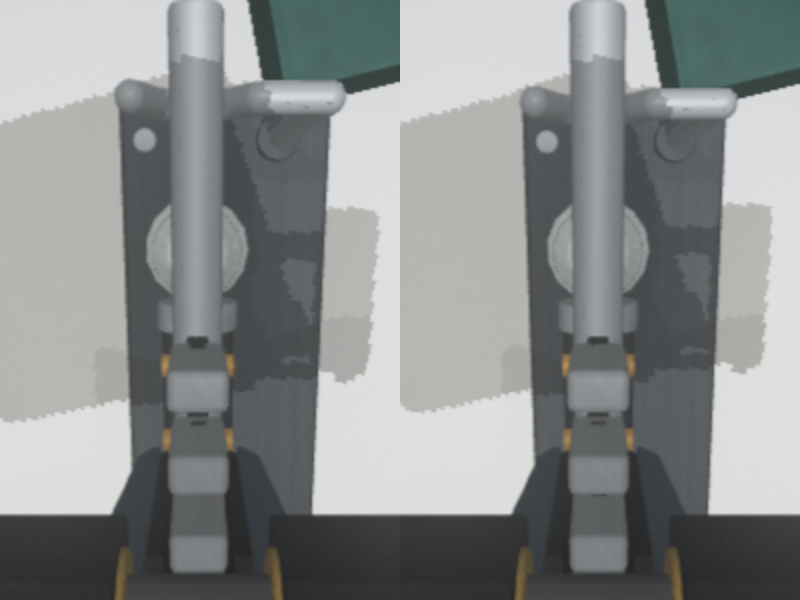

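The image is nearly unchanged, the force is about 7.5 N (full weight) and the moment is about zero. The arm hangs free and level on this lug, so I'll raise it to carry height.

```bash
python3 -m inch '[[[-1,0,0,-0.008,0,0,0],[-1,0,0,-0.02,0,0,0],[-1,0,0,-0.035,0,0,0],[-1,0,0,-0.05,0,0,0],[-1,0,0,-0.065,0,0,0],[-1,0,0,-0.08,0,0,0],[-1,0,0,-0.095,0,0,0],[-1,0,0,-0.108,0,0,0],[-1,0,0,-0.116,0,0,0],[-1,0,0,-0.12,0,0,0],[-1,0,0,-0.12,0,0,0],[-1,0,0,-0.12,0,0,0],[-1,0,0,-0.12,0,0,0],[-1,0,0,-0.12,0,0,0]]]'
python3 - <<'E'
from h import *
d=cap('wrist','w4.png'); s=manip.read_state(); print(s['force'],s['wrist_torque'],s['joint_pos'])
a,b=[cv2.cvtColor(cv2.imread('pics/'+f),cv2.COLOR_BGR2GRAY) for f in('w2.png','w4.png')]
for y in (10,40,80,120,150): 
  print(y,[ (lambda g:(280+np.argsort(-abs(g))[:4]).tolist())(cv2.Sobel(im,cv2.CV_32F,1,0)[y-3:y+4,280:360].mean(0)) for im in(a,b)])
for (x,y,w,h) in [(302,165,36,40),(295,100,54,50)]:
  r=cv2.matchTemplate(b[y-30:y+h+30,x-20:x+w+20],a[y:y+h,x:x+w],5); _,m,_,l=cv2.minMaxLoc(r); print('shift',l[0]-20,l[1]-30,m)
E
```

```text
time_s: 4.77
ee_pos: [513.9, 341.6, 278.0]
tool_rot: [-0.0, 0.636, 0.772, -0.001]
force: [0.7, -0.5, -7.0]
opening: 14.3
grasp_force: 30.0
[ 0.12320562  0.0917004  -6.93485508] [-0.06869017  0.01838119 -0.00141794] [ 5.48899272e-01  1.80563154e-01  1.86526809e+00 -1.69291202e-05
  1.09696311e+00  3.55936710e-01]
10 [[345, 346, 303, 332], [304, 333, 305, 332]]
40 [[304, 350, 332, 331], [338, 339, 332, 304]]
80 [[280, 281, 331, 330], [292, 291, 297, 293]]
120 [[281, 293, 282, 343], [343, 344, 293, 306]]
150 [[282, 283, 281, 330], [294, 293, 295, 330]]
shift 0 0 0.9844129681587219
shift 1 0 0.9787709712982178
```

```bash
python3 - <<'E'
from h import *
a=cap('scene')
b=cap('side')
im=a['color'][20:140,230:390,::-1];im2=b['color'][60:180,260:420,::-1]
cv2.imwrite('pics/c4.png',np.hstack([cv2.resize(im,(400,300),interpolation=cv2.INTER_CUBIC),cv2.resize(im2,(400,300),interpolation=cv2.INTER_CUBIC)]))
E
```

```text
(no output)
```

View pics/c4.png

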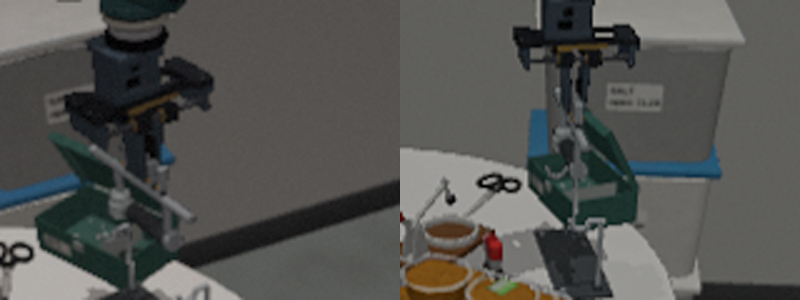

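The scene and side views show the bar hanging level in the gripper, clear of the hooks, and the wrist image has not shifted. I'll carry it gently over the heap to hover over the rest.

```bash
python3 -m inch '[[[-1,-0.003,-0.0005,0,0,0,0],[-1,-0.009,-0.0014,0,0,0,0],[-1,-0.019,-0.003,0,0,0,0],[-1,-0.033,-0.0051,0,0,0,0],[-1,-0.05,-0.0078,0,0,0,0],[-1,-0.068,-0.0106,0,0,0,0],[-1,-0.087,-0.0135,0,0,0,0],[-1,-0.106,-0.0165,0,0,0,0],[-1,-0.125,-0.0194,0,0,0,0],[-1,-0.144,-0.0224,0,0,0,0],[-1,-0.163,-0.0253,0,0,0,0],[-1,-0.182,-0.0283,0,0,0,0],[-1,-0.201,-0.0313,0,0,0,0],[-1,-0.22,-0.0342,0,0,0,0],[-1,-0.239,-0.0372,0,0,0,0],[-1,-0.258,-0.0401,0,0,0,0],[-1,-0.277,-0.0431,0,0,0,0],[-1,-0.296,-0.046,0,0,0,0],[-1,-0.315,-0.049,0,0,0,0],[-1,-0.334,-0.0519,0,0,0,0]]]' 40; python3 -m inch '[[[-1,-0.019,-0.003,0,0,0,0.005],[-1,-0.038,-0.006,0,0,0,0.01],[-1,-0.057,-0.009,0,0,0,0.015],[-1,-0.076,-0.012,0,0,0,0.02],[-1,-0.095,-0.015,0,0,0,0.025],[-1,-0.114,-0.0177,0,0,0,0.03],[-1,-0.133,-0.0207,0,0,0,0.035],[-1,-0.152,-0.0236,0,0,0,0.04],[-1,-0.171,-0.0266,0,0,0,0.045],[-1,-0.19,-0.0295,0,0,0,0.05],[-1,-0.209,-0.0325,0,0,0,0.055],[-1,-0.228,-0.0354,0,0,0,0.06],[-1,-0.247,-0.0384,0,0,0,0.065],[-1,-0.265,-0.0412,0,0,0,0.07],[-1,-0.281,-0.0437,0,0,0,0.074],[-1,-0.294,-0.0457,0,0,0,0.077],[-1,-0.304,-0.0473,0,0,0,0.08],[-1,-0.311,-0.0484,0,0,0,0.08],[-1,-0.315,-0.049,0,0,0,0.08],[-1,-0.315,-0.049,0,0,0,0.08]]]'
python3 - <<'E'
from h import *
d=cap('wrist','w5.png'); s=manip.read_state(); print(s['force'],s['wrist_torque'],s['joint_pos'],s['ee_pos'],s['tool_rot'])
E
```

```text
time_s: 6.58
ee_pos: [526.6, 2.1, 279.1]
tool_rot: [0.0, 0.636, 0.772, 0.0]
force: [1.0, 0.1, -7.7]
opening: 13.7
grasp_force: 40.0
time_s: 8.25
ee_pos: [539.6, -314.9, 278.9]
tool_rot: [-0.0, 0.666, 0.746, -0.0]
force: [-0.3, 1.2, -7.4]
opening: 13.3
grasp_force: 40.0
[-0.14181783  0.46993131 -6.24847268] [-0.12274778  0.01842323  0.00460728] [-5.64903206e-01  1.91682954e-01  1.85057430e+00  1.02448251e-04
  1.09955858e+00 -6.77934989e-01] [ 539.61653392 -314.39482553  278.88228459] [-1.17543417e-04  6.66053661e-01  7.45903818e-01  2.68097031e-05]
```

View pics/w5.png

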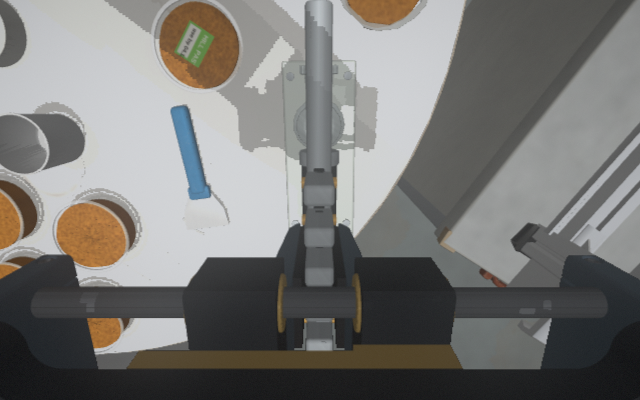

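The bar hangs level over the rest. The plate's far edge is at row 61 between columns 286 and 355, with screws at (291,76) and (350,76). The scraper is at (190,150) and the single cup at (198,43), both clear. All 10 views are now used, so I continue numerically. I refine the rest pose from plate edges and dark keeper blobs.

```bash
python3 - <<'E'
from h import *
d=cap('wrist'); g=cv2.cvtColor(d['color'],cv2.COLOR_RGB2GRAY)
print('rows70-200 left/right')
for r in (66,70,150,170,200,210): print(r,g[r,276:296].tolist(),g[r,345:365].tolist())
for c in (296,340): print('col',c,g[52:70,c].tolist())
def asc(f,x,y,w,h):
    a=cv2.cvtColor(cv2.imread('pics/'+f),cv2.COLOR_BGR2GRAY)[y:y+h,x:x+w]
    print(f,x,y)
    for i,r in enumerate(a): print(y+i,' '.join('%3d'%v for v in r))
asc('scene0.png',424,275,22,16); asc('side0.png',335,259,22,24); asc('side0.png',322,226,20,10); asc('scene0.png',372,230,18,12)
E
```

```text
rows70-200 left/right
66 [203, 204, 204, 203, 204, 174, 167, 167, 155, 153, 152, 153, 153, 153, 152, 152, 153, 153, 153, 152] [165, 171, 174, 195, 207, 207, 207, 207, 208, 198, 172, 191, 207, 207, 206, 208, 207, 207, 207, 208]
70 [204, 205, 204, 203, 180, 147, 135, 143, 151, 153, 153, 153, 152, 153, 153, 152, 152, 153, 154, 152] [167, 165, 167, 166, 167, 166, 171, 196, 207, 195, 172, 191, 206, 207, 207, 207, 208, 207, 208, 208]
150 [208, 208, 208, 207, 207, 208, 201, 199, 198, 162, 140, 150, 153, 153, 153, 153, 152, 152, 153, 153] [208, 209, 208, 209, 209, 203, 200, 196, 182, 175, 198, 210, 209, 209, 209, 209, 210, 209, 179, 157]
170 [209, 208, 208, 209, 209, 209, 208, 209, 208, 189, 176, 191, 204, 208, 208, 209, 208, 209, 209, 207] [209, 208, 208, 209, 208, 208, 209, 198, 173, 193, 210, 210, 209, 209, 210, 209, 209, 210, 209, 209]
200 [211, 211, 211, 211, 211, 210, 211, 210, 212, 211, 210, 188, 191, 207, 210, 210, 210, 210, 211, 210] [207, 208, 208, 207, 208, 208, 207, 193, 179, 197, 209, 209, 208, 209, 208, 209, 209, 209, 208, 209]
210 [212, 211, 212, 210, 210, 211, 211, 210, 210, 
[... 5159 characters left out ...]
 173 172 172 171
233  65  69  79  77  77  77  80  80  83  82  80  80 125 173 174 173 172 173
234  48  47  48  49  48  61  73  77  85  94 113 117 144 173 173 172 171 171
235  46  49  44  45  52  69  83  84  98 127 141 142 152 172 174 174 172 172
236  47  46  47  45  56  74  85  99 130 146 136 129 150 174 172 174 171 172
237 126 123 126 126 128 133 128 129 144 138 131 141 166 172 172 173 172 172
238 173 169 166 172 172 167 156 144 140 134 137 165 173 173 173 173 173 171
239 171 160 149 153 160 156 148 141 135 131 159 172 174 174 174 173 171 174
240 161 141 140 126 130 139 146 142 124 141 174 174 172 173 174 171 174 173
241 161 142 137 119 108 110 117 124 115 158 173 175 173 174 172 173 172 173
```

```bash
python3 - <<'E'
from h import *
d=cap('wrist');s=cap('scene');b=cap('side')
L=np.array([onz(d,u,v,12)[:2] for u,v in[(281.5,66),(286,150),(286.2,170),(287.5,205)]]);R=np.array([onz(d,u,v,12)[:2] for u,v in[(355,66),(353.8,150),(353,170),(353,205)]])
for n,E in(('L',L),('R',R)):
    k=np.polyfit(E[:,1],E[:,0],1);print(n,'yaw',np.degrees(np.arctan(-k[0])),'x at -300',np.polyval(k,-300),E.round(1).tolist())
print('far edge',[onz(d,u,v,12)[:2].round(1) for u,v in[(296,61.3),(340,61)]])
print('screws',[onz(d,u,v,12)[:2].round(1) for u,v in[(291,76),(350,76)]])
print('tips side',[onz(b,u,v,106)[:2].round(1) for u,v in[(327,229.5),(336.5,229)]])
print('tips scene',[onz(s,u,v,106)[:2].round(1) for u,v in[(373.5,239.8),(384,230.8)]])
t=tri(ray(b,344.5,264.6),ray(s,441.3,281.5));print('roller',t)
print('cheeks side z120',[onz(b,u,v,120)[:2].round(1) for u,v in[(339,276.7),(347.8,276.7)]])
E
```

```text
L yaw 7.398894676937435 x at -300 493.90840909279814 [[480.5, -198.9], [494.6, -299.4], [497.1, -325.5], [503.1, -373.4]]
R yaw 7.316382031829428 x at -300 583.0038765100663 [[568.8, -188.8], [581.8, -289.4], [584.5, -315.5], [591.4, -363.3]]
far edge [array([ 497.4, -191.6]), array([ 550. , -185.2])]
screws [array([ 492.9, -208.9]), array([ 564.4, -200.7])]
tips side [array([ 514.4, -211.3]), array([ 542.9, -207.5])]
tips scene [array([ 509.6, -209.4]), array([ 553.2, -196.4])]
roller (array([ 555.36337687, -421.2262491 ,  160.28637978]), np.float64(1.836949249301753))
cheeks side z120 [array([ 544.2, -422.6]), array([ 566.9, -421.6])]
```

The plate yaw is 7.35° and its axis passes through x = 538.5 at y = -300. The along-axis position is uncertain by about 4 mm, so I step the hand aside to see the keeper and near saddle from close by.

```bash
python3 -m inch '[[[-1,-0.003,-0.002,0,0,0,-0.015],[-1,-0.009,-0.007,0,0,0,-0.015],[-1,-0.018,-0.014,0,0,0,-0.015],[-1,-0.029,-0.022,0,0,0,-0.015],[-1,-0.041,-0.032,0,0,0,-0.015],[-1,-0.053,-0.041,0,0,0,-0.015],[-1,-0.065,-0.05,0,0,0,-0.015],[-1,-0.077,-0.06,0,0,0,-0.015],[-1,-0.088,-0.068,0,0,0,-0.015],[-1,-0.097,-0.075,0,0,0,-0.015],[-1,-0.103,-0.08,0,0,0,-0.015],[-1,-0.106,-0.082,0,0,0,-0.015],[-1,-0.106,-0.082,0,0,0,-0.015],[-1,-0.106,-0.082,0,0,0,-0.015],[-1,-0.106,-0.082,0,0,0,-0.015],[-1,-0.106,-0.082,0,0,0,-0.015],[-1,-0.106,-0.082,0,0,0,-0.015]]]'
python3 - <<'E'
from h import *
d=cap('wrist','w6.png'); s=manip.read_state();print(s['ee_pos'],s['tool_rot'])
y=np.array([-.128,.992]);x=np.array([.992,.128]);m=np.array([539.4,-307])
P=lambda a,b,z:proj(d,[*(m+a*x+b*y),z]).round(1)
print('roller',P(0,-120,163),'cheek',P(0,-120,120),'near saddle tips',P(-15,-88,106),P(15,-88,106),'far',P(-15,102,106))
g=cv2.cvtColor(d['color'],cv2.COLOR_RGB2GRAY)
u,v=P(0,-115,130).astype(int); 
c=g[v-60:v+44:2,u-40:u+44:2]
print(u-40,v-60)
for i,r in enumerate(c): print(v-60+2*i,' '.join('%2d'%(q//4) for q in r))
E
```

```text
time_s: 9.92
ee_pos: [470.4, -428.7, 279.0]
tool_rot: [0.0, 0.66, 0.751, 0.0]
force: [-0.4, 0.4, -7.0]
opening: 13.8
grasp_force: 40.0
[ 470.36739356 -428.74297303  278.96120155] [1.67563895e-05 6.60233983e-01 7.51059976e-01 4.82651010e-07]
roller [413.7 205.3] cheek [402.3 192.6] near saddle tips [386.6 158.9] [415.9 158.9] far [399.3 -59.3]
365 130
130 39 40 39 39 39 39 39 53 53 53 53 53 53 54 54 54 54 54 54 54 54 54 54 54 54 54 53 51 53 54 53 54 53 53 53 54 53 54 53 53 53 44
132 39 39 39 39 39 39 41 50 53 53 53 53 53 53 53 44 54 54 54 54 54 53 54 54 54 54 54 50 54 53 54 53 54 54 54 53 53 53 53 53 45 33
134 39 39 39 39 39 39 39 53 53 47 42 42 46 39 42 41 51 54 54 54 54 54 53 54 53 54 54 48 54 53 54 54 53 53 54 53 53 53 53 45 35 23
136 39 39 39 39 39 39 39 39 39 39 39 39 39 39 39 40 50 54 54 54 54 54 54 54 54 54 53 50 54 53 53 53 53 53 53 54 53 53 49 36 24 23
138 39 39 39 39 39 39 39 39 39 39 39 39 39 39 39 39 54 54 54 53 53 54 53 54 54 54 54 47 53 53 53 54 53 53 53 53 53 53 38 24 22 22
140 39 39 39 37 33 33 33 33 33 33 33 33 33 33 33 33 38 54 53 54 54 54 54 53 54 54 53 51 54 54 54 
[... 5312 characters left out ...]
29 29 30 30 29 29 30 30 30 29 29 29 30 29 29 29 29
224 30 30 29 30 29 30 29 29 29 29 29 29 29 29 29 30 29 29 30 30 29 30 30 30 30 30 29 29 30 30 30 29 30 30 29 30 30 29 30 30 29 29
226 30 29 29 29 29 29 30 29 29 29 29 29 29 29 29 30 30 29 29 29 29 30 30 30 30 30 29 30 30 30 29 30 30 30 30 30 30 30 29 29 29 29
228 30 30 30 30 30 30 30 30 29 30 29 29 29 30 30 30 30 29 30 30 30 29 30 30 30 29 29 30 30 30 30 30 30 29 30 29 29 29 29 29 29 29
230 30 29 30 30 30 30 30 30 30 29 30 30 30 30 30 30 30 30 29 30 30 30 30 30 30 30 30 30 30 30 30 30 30 30 30 30 29 29 29 29 29 29
232 30 30 30 30 30 30 30 30 30 30 30 30 30 30 30 30 30 30 30 30 30 30 30 30 30 30 30 29 29 29 30 29 29 30 29 29 29 29 29 29 29 29
```

The roller is at (414.5,202), the cheek tops at (402,192) and the near saddle at (400,157.5). All are within 1.5 px of my prediction from rest_mid = (539.4,-307), so I settle on (538.9,-306) with yaw 7.35°. I'll go above it with a 5 mm offset towards +y to clear the keeper, then lower part way.

```bash
python3 -m inch '[[[-1,0.003,0.002,0,0,0,0],[-1,0.009,0.007,0,0,0,0],[-1,0.019,0.014,0,0,0,0],[-1,0.031,0.023,0,0,0,0],[-1,0.044,0.0325,0,0,0,0],[-1,0.057,0.042,0,0,0,0],[-1,0.07,0.052,0,0,0,0],[-1,0.082,0.061,0,0,0,0],[-1,0.093,0.069,0,0,0,0],[-1,0.102,0.0755,0,0,0,0],[-1,0.109,0.0807,0,0,0,0],[-1,0.113,0.0837,0,0,0,0],[-1,0.113,0.0837,0,0,0,0],[-1,0.113,0.0837,0,0,0,0],[-1,0.113,0.0837,0,0,0,0],[-1,0.113,0.0837,0,0,0,0]]]'; python3 -m inch '[[[-1,0,0,0.003,0,0,0],[-1,0,0,0.01,0,0,0],[-1,0,0,0.02,0,0,0],[-1,0,0,0.032,0,0,0],[-1,0,0,0.044,0,0,0],[-1,0,0,0.056,0,0,0],[-1,0,0,0.068,0,0,0],[-1,0,0,0.08,0,0,0],[-1,0,0,0.092,0,0,0],[-1,0,0,0.103,0,0,0],[-1,0,0,0.113,0,0,0],[-1,0,0,0.122,0,0,0],[-1,0,0,0.129,0,0,0],[-1,0,0,0.134,0,0,0],[-1,0,0,0.137,0,0,0],[-1,0,0,0.137,0,0,0],[-1,0,0,0.137,0,0,0]]]'
python3 - <<'E'
from h import *
d=cap('wrist','w7.png'); s=manip.read_state();print(s['ee_pos'],s['tool_rot'],s['force'])
y=np.array([-.128,.992]);x=np.array([.992,.128]);m=np.array([538.9,-306])
P=lambda a,b,z:proj(d,[*(m+a*x+b*y),z]).round(1)
print('far tips',P(-15.5,102,106),P(15.5,102,106),'plate far',P(-45,119,12),P(45,119,12))
g=cv2.cvtColor(d['color'],cv2.COLOR_RGB2GRAY)
u,v=P(0,102,106).astype(int); v0=max(v-16,0)
for i,r in enumerate(g[v0:v+24:2,u-46:u+50:3]): print(v0+2*i,' '.join('%2d'%(q//4) for q in r))
print(u-46)
a=cv2.cvtColor(cv2.imread('pics/w2.png'),cv2.COLOR_BGR2GRAY)
for (xx,yy,w,h) in [(302,165,36,40),(295,105,54,42),(303,0,31,14)]:
  r=cv2.matchTemplate(cv2.copyMakeBorder(g,30,0,0,0,cv2.BORDER_REPLICATE)[yy:yy+h+60,xx-20:xx+w+20],a[yy:yy+h,xx:xx+w],5); _,mm,_,l=cv2.minMaxLoc(r); print('shift',l[0]-20,l[1]-30,round(mm,2))
E
```

```text
time_s: 11.3
ee_pos: [538.5, -306.8, 278.9]
tool_rot: [0.0, 0.661, 0.751, -0.0]
force: [-1.0, -0.6, -6.8]
opening: 13.2
grasp_force: 40.0
time_s: 12.72
ee_pos: [538.9, -306.4, 142.2]
tool_rot: [0.0, 0.66, 0.751, 0.0]
force: [0.4, 0.4, -6.7]
opening: 13.4
grasp_force: 40.0
[ 538.99653327 -306.48300007  142.40934784] [3.53961704e-04 6.60436846e-01 7.50881511e-01 5.79251447e-05] [-0.00704547  0.44589791 -6.89128525]
far tips [292.7  61.9] [346.9  61.9] plate far [264.8  52. ] [374.1  52.1]
45 37 37 37 37 37 37 37 37 37 37 39 25 29 31 34 37 35 32 30 27 45 51 51 51 51 51 51 51 51 51 51 51
47 37 36 37 37 37 37 37 37 37 37 37 25 29 32 34 37 36 32 30 27 39 42 51 51 51 51 51 51 51 51 51 51
49 37 37 37 37 37 50 42 37 37 37 37 25 29 32 34 37 35 32 30 28 38 39 51 51 51 51 51 51 51 51 51 51
51 37 37 37 37 50 50 48 37 37 37 37 25 29 32 35 37 35 32 30 28 40 39 47 51 51 51 51 51 51 51 51 51
53 34 34 34 37 41 41 41 34 34 33 34 24 28 32 34 37 35 32 30 28 35 34 36 39 43 43 40 40 42 42 42 42
55 36 36 36 48 48 48 36 36 36 36 36 24 27 32 35 37 35 32 30 28 37 36 36 36 47 48 50 45 47 50 50 50
57 38 37 38 51
[... 725 characters left out ...]
2 34 33 31 30 27 30 30 30 29 28 29 30 41 38 38 49 48
73 43 40 34 35 37 37 37 36 36 32 34 24 27 30 32 34 32 31 30 28 29 32 34 36 36 39 41 41 37 38 37 49
75 43 39 34 35 37 37 37 37 37 33 38 24 27 29 32 34 32 31 30 28 38 38 37 38 38 38 41 41 37 38 37 39
77 44 38 33 34 37 37 37 37 37 33 38 24 27 29 32 34 33 30 28 28 39 39 37 38 38 38 41 41 36 37 36 36
79 40 32 32 31 38 37 38 37 37 34 38 24 27 29 32 34 32 30 29 27 39 40 37 38 38 39 41 41 36 36 35 35
81 38 35 30 37 38 37 38 37 37 32 37 24 27 29 32 34 33 30 29 27 38 39 37 38 38 38 38 38 39 32 33 41
83 37 38 37 37 37 37 38 38 37 33 37 24 27 30 32 34 33 30 29 27 38 38 37 38 38 38 38 38 38 40 41 41
273
shift -1 0 0.77
shift -18 -28 0.45
shift 1 0 0.94
```

Checking both saddles against the prediction, the along-axis position is right to about 0.5 mm and the lateral position to about 1 mm. I shift back and seat the bar.

```bash
python3 -m inch '[[[-1,0,0,0.006,0,0,0],[-1,0,0,0.011,0,0,0],[-1,0,0,0.013,0,0,0],[-1,-0.001,0,0.013,0,0,0],[-1,-0.003,0,0.014,0,0,0],[-1,-0.0045,0,0.015,0,0,0],[-1,-0.0045,0,0.018,0,0,0],[-1,-0.0045,0,0.020,0,0,0],[-1,-0.0045,0,0.022,0,0,0],[-1,-0.0045,0,0.0235,0,0,0],[-1,-0.0045,0,0.0245,0,0,0],[-1,-0.0045,0,0.0245,0,0,0],[-1,-0.0045,0,0.0245,0,0,0]]]'
```

```text
time_s: 13.85
ee_pos: [539.9, -310.9, 117.8]
tool_rot: [0.001, 0.66, 0.751, 0.0]
force: [3.8, 1.5, -2.4]
opening: 13.5
grasp_force: 40.0
```

```bash
python3 -m inch '[[[-1,0,0.0007,0,0,0,0],[-1,0,0.0007,0.0008,0,0,0],[-1,0,0.0007,0.0008,0,0,0],[-1,0,0.0007,0.0008,0,0,0]]]'; python3 - <<'E'
from h import *
s=manip.read_state();print(s['ee_pos'],s['force'],s['wrist_torque'])
d=cap('wrist','w8.png');a=cv2.imread('pics/w7.png',0);g=cv2.cvtColor(d['color'],cv2.COLOR_RGB2GRAY)
y=np.array([-.128,.992]);x=np.array([.992,.128]);m=np.array([538.9,-306])
P=lambda a,b,z:proj(d,[*(m+a*x+b*y),z]).round(1)
print('pred bar end top',P(0,123,107),'pred tips',P(-15.5,102,106),P(15.5,102,106))
for i in range(0,80,3): print(i,' '.join('%2d'%(q//4) for q in g[i,270:370:3]))
E
```

```text
time_s: 14.18
ee_pos: [540.3, -310.8, 117.5]
tool_rot: [0.0, 0.66, 0.751, 0.0]
force: [-0.6, 3.1, 8.3]
opening: 13.6
grasp_force: 40.0
[ 540.26994102 -310.83612094  117.47201914] [-0.64366429  3.0900899   8.32261919] [ 0.53356521  0.34768706 -0.13118909]
pred bar end top [318.4  -1.6] pred tips [287.2  46.7] [349.5  46.7]
0 38 38 38 39 39 39 41 49 49 49 49 49 49 38 38 39 43 45 41 39 44 49 49 49 49 49 49 49 49 49 49 50 49 50
3 38 38 38 38 38 38 38 38 49 49 49 49 33 29 38 42 46 46 43 39 35 43 50 50 50 50 49 49 49 50 49 50 49 49
6 38 38 38 38 38 38 38 38 39 49 50 49 25 27 38 42 46 46 43 38 35 38 50 50 50 50 50 50 49 50 50 50 50 50
9 36 38 39 38 38 39 38 38 39 38 46 49 26 27 31 39 46 46 43 39 35 37 49 50 50 50 50 50 50 50 50 50 50 50
12 36 36 37 39 39 38 39 39 39 38 39 50 26 27 30 39 46 46 43 39 35 38 50 49 50 50 50 50 50 50 50 50 50 50
15 36 36 36 36 38 39 39 39 39 39 39 39 26 27 30 33 43 46 43 39 35 37 50 50 50 50 50 50 50 50 50 50 50 50
18 36 36 36 36 37 38 39 39 39 39 39 39 25 27 30 33 37 38 43 39 35 37 50 50 50 50 50 50 50 50 50 50 50 50
21 36 36 36 36 36 37 39 39 39 39 39 39 25 28 
[... 1354 characters left out ...]
0 25 22 26 29 31 33 33 33 30 28 23 26 29 33 36 39 40 51 51 51 41 45 41
63 33 34 35 46 50 37 37 37 37 32 38 38 27 26 29 31 33 33 33 30 28 34 39 39 35 37 40 40 40 50 43 50 49 48
66 33 33 34 41 37 37 37 37 37 33 37 38 27 26 29 31 33 33 30 30 28 34 38 39 35 37 40 40 41 40 48 51 49 48
69 32 32 48 46 37 37 37 37 37 33 38 38 27 26 29 31 33 33 30 30 28 36 39 39 35 39 40 40 40 41 35 37 50 49
72 30 31 41 37 37 37 37 37 37 32 37 37 27 26 29 31 33 33 30 28 28 36 39 39 35 37 37 38 38 40 40 35 44 47
75 45 50 37 37 37 37 37 37 37 32 37 37 27 26 29 31 33 33 31 28 27 35 38 39 35 37 37 37 38 37 37 39 41 42
78 46 40 37 37 37 37 37 37 37 32 30 30 24 26 29 31 33 33 31 28 28 29 31 31 36 38 38 37 38 38 38 41 41 41
```

The bar is seated: the tool feels 8 N of upward support, and the bar end sits right relative to the far saddle to within 1 mm. I release and rise.

```bash
python3 -m inch '[[[-1,0,0,-0.0008,0,0,0],[-0.5,0,0,-0.0008,0,0,0],[-0.3,0,0,-0.0008,0,0,0],[-0.3,0,0,-0.0008,0,0,0],[-0.3,0,0,-0.0008,0,0,0],[-0.3,0,0,-0.01,0,0,0],[-0.3,0,0,-0.025,0,0,0],[-0.3,0,0,-0.05,0,0,0],[-0.3,0,0,-0.08,0,0,0],[-0.3,0,0,-0.11,0,0,0],[-0.3,0,0,-0.14,0,0,0],[-0.3,0,0,-0.16,0,0,0],[-0.3,0,0,-0.16,0,0,0],[-0.3,0,0,-0.16,0,0,0]]]'; python3 - <<'E'
from h import *
s=manip.read_state();print(s['ee_pos'],s['force'])
d=cap('wrist','w9.png');g=cv2.cvtColor(d['color'],cv2.COLOR_RGB2GRAY)
y=np.array([-.128,.992]);x=np.array([.992,.128]);m=np.array([538.9,-306])
P=lambda a,b,z:proj(d,[*(m+a*x+b*y),z]).round(1)
print('end',P(0,123,107),'tips',P(-15.5,102,106),P(15.5,102,106),'lugs',[P(0,b,146).tolist() for b in(36,16,-4,-24)])
r=int(P(0,123,107)[1])
print('end col profile',[(v,int(g[v,319])) for v in range(r-10,r+11,2)])
for b in(110,80): 
    u,v=P(0,b,107).astype(int); print('bar row',v,u,g[v,u-20:u+21].tolist())
u,v=P(-12,102,106).astype(int); print('saddle col',u,v,g[v-12:v+13,u].tolist())
E
```

```text
time_s: 15.4
ee_pos: [540.4, -311.0, 278.3]
tool_rot: [0.001, 0.66, 0.751, 0.0]
force: [-0.8, 0.7, -0.2]
opening: 32.2
grasp_force: 0.0
[ 540.3710133  -310.95014105  278.27282742] [-0.80663856  0.65156968 -0.16066224]
end [318.2  47.6] tips [301.9  71.8] [334.4  71.8] lugs [[318.2, 147.0], [318.2, 169.0], [318.2, 190.2], [318.2, 210.7]]
end col profile [(37, 207), (39, 205), (41, 161), (43, 162), (45, 161), (47, 146), (49, 150), (51, 151), (53, 151), (55, 152), (57, 150)]
bar row 62 318 [153, 153, 153, 152, 153, 153, 152, 154, 160, 163, 163, 162, 162, 132, 109, 115, 118, 126, 137, 145, 151, 151, 146, 138, 129, 125, 119, 109, 144, 163, 162, 164, 164, 163, 162, 163, 162, 163, 163, 163, 163]
bar row 96 318 [154, 155, 155, 154, 154, 154, 155, 154, 154, 154, 154, 154, 153, 135, 111, 110, 116, 122, 128, 132, 137, 135, 132, 127, 121, 118, 113, 109, 139, 154, 154, 155, 154, 155, 155, 155, 155, 163, 168, 167, 167]
saddle col 305 71 [162, 160, 158, 154, 139, 144, 152, 154, 154, 155, 138, 132, 129, 127, 126, 125, 127, 131, 116, 132, 140, 144, 144, 143, 141]
```

The bar lies right in the saddles and the gripper is free. Before going behind the keeper, I check how close the cabinet corner is, using wrist (442,238) and side (395.5,277.5).

```bash
python3 - <<'E'
from h import *
w=cap('wrist');b=cap('side')
print(tri(ray(w,442,238),ray(b,395.5,277.5)))
E
```

```text
(array([ 700.04311915, -369.06758443,   69.81723665]), np.float64(5.883192939028517))
```

```bash
python3 -m inch '[[[-1,-0.01,0,0,0,0,0],[-1,-0.035,0,0,0,0,0],[-1,-0.065,0,0,0,0,0],[-1,-0.095,0,0,0,0,0],[-1,-0.125,0,0,0,0,0],[-1,-0.143,0,0,0,0,0],[-1,-0.15,0,0,0,0,0],[-1,-0.15,0,0,0,0,0],[-1,-0.15,0,0,0,0,0]]]'
```

```text
time_s: 16.3
ee_pos: [558.8, -459.1, 275.8]
tool_rot: [-0.001, 0.661, 0.751, 0.0]
force: [-0.9, 0.5, 0.0]
opening: 0.3
grasp_force: 0.0
```

```bash
python3 -m inch '[[[-1,0,0,0.02,0,0,0],[-1,0,0,0.05,0,0,0],[-1,0,0,0.08,0,0,0],[-1,0,0,0.105,0,0,0],[-1,0,0,0.12,0,0,0],[-1,0,0,0.126,0,0,0],[-1,0,0,0.126,0,0,0],[-1,0.005,0,0.126,0,0,0],[-1,0.01,0,0.126,0,0,0],[-1,0.015,0,0.126,0,0,0],[-1,0.02,0,0.126,0,0,0],[-1,0.025,0,0.126,0,0,0],[-1,0.03,0,0.126,0,0,0],[-1,0.035,0,0.126,0,0,0],[-1,0.04,0,0.126,0,0,0],[-1,0.045,0,0.126,0,0,0],[-1,0.045,0,0.126,0,0,0]]]'
python3 - <<'E'
from h import *
s=manip.read_state();print(s['ee_pos'],s['force'])
b=cap('side');g=cv2.cvtColor(b['color'],cv2.COLOR_RGB2GRAY)
y=np.array([-.128,.992]);m=np.array([538.9,-306])
for t in(1.5,1.0,.8,.5): print(t,proj(b,[*(m+(-120+50*np.cos(t))*y),114+50*np.sin(t)]).round(1))
E
```

```text
time_s: 17.72
ee_pos: [553.2, -413.8, 150.5]
tool_rot: [-0.0, 0.66, 0.751, 0.0]
force: [-0.1, -0.2, -0.6]
opening: 0.3
grasp_force: 0.0
[ 553.18331199 -413.84396778  150.50494865] [-0.0944907  -0.16040347 -0.62223385]
1.5 [343.7 263.9]
1.0 [342.1 259.9]
0.8 [341.5 259.6]
0.5 [340.7 260.7]
```

```bash
python3 -m inch '[[[-1,0,0,-0.012,0,0,0],[-1,0,0,-0.025,0,0,0],[-1,0.008,0,-0.027,0,0,0],[-1,0.018,0,-0.027,0,0,0],[-1,0.025,0,-0.027,0,0,0],[-1,0.025,0,-0.02,0,0,0],[-1,0.026,0,-0.013,0,0,0],[-1,0.027,0,-0.006,0,0,0],[-1,0.028,0,0.001,0,0,0],[-1,0.029,0,0.008,0,0,0],[-1,0.03,0,0.014,0,0,0],[-1,0.031,0,0.019,0,0,0],[-1,0.031,0,0.023,0,0,0],[-1,0.031,0,0.026,0,0,0],[-1,0.031,0,0.028,0,0,0],[-1,0.031,0,0.028,0,0,0]]]'
```

```text
time_s: 19.1
ee_pos: [549.3, -384.1, 122.3]
tool_rot: [-0.0, 0.66, 0.751, -0.0]
force: [-0.3, 0.5, 0.2]
opening: 0.4
grasp_force: 0.0
```

```bash
for i in 1; do python3 -m inch '[[[-1,0,0,0.001,0,0,0],[-1,0,0,0.002,0,0,0],[-1,0,0,0.0025,0,0,0],[-1,0,0,0.0025,0,0,0]]]'; done; python3 - <<'E'
from h import *
print(manip.read_state()['force'])
E
```

```text
time_s: 19.43
ee_pos: [549.6, -384.2, 120.3]
tool_rot: [0.0, 0.66, 0.751, 0.0]
force: [0.3, 0.1, -0.3]
opening: 0.6
grasp_force: 0.1
[ 0.25215264  0.05493223 -0.25548325]
```

```bash
python3 -m inch '[[[-1,0,0,0.0007,0,0,0],[-1,0,0,0.0014,0,0,0],[-1,0,0,0.002,0,0,0],[-1,0,0,0.002,0,0,0]]]'; python3 - <<'E'
from h import *
print(manip.read_state()['force'])
E
```

```text
time_s: 19.77
ee_pos: [549.8, -384.3, 119.4]
tool_rot: [0.0, 0.66, 0.751, 0.0]
force: [-4.9, 4.5, 15.8]
opening: 0.3
grasp_force: 7.7
[-4.90663919  4.49333904 15.82235074]
```

Firm contact came at z = 119.4 (roller top expected at 120), which means the keeper is shut. I rise and verify.

```bash
python3 -m inch '[[[-1,0,0,-0.004,0,0,0],[-1,0,0,-0.015,0,0,0],[-1,0,0,-0.04,0,0,0],[-1,0,0,-0.07,0,0,0],[-1,0,0,-0.1,0,0,0],[-1,0,0,-0.13,0,0,0],[-1,0,-0.03,-0.155,0,0,0],[-1,-0.03,-0.06,-0.16,0,0,0],[-1,-0.05,-0.09,-0.16,0,0,0],[-1,-0.05,-0.09,-0.16,0,0,0],[-1,-0.05,-0.09,-0.16,0,0,0],[-1,-0.05,-0.09,-0.16,0,0,0]]]'; python3 - <<'E'
from h import *
s=manip.read_state();print(s['ee_pos'],s['force'])
d=cap('wrist','w10.png');g=cv2.cvtColor(d['color'],cv2.COLOR_RGB2GRAY)
y=np.array([-.128,.992]);x=np.array([.992,.128]);m=np.array([538.9,-306])
P=lambda a,b,z:proj(d,[*(m+a*x+b*y),z]).round(1)
print('roller shut',P(0,-70,114),'roller .3rad',P(0,-72.2,128.8),'hinge',P(0,-120,114),'saddle',P(-15,-88,106),P(15,-88,106),'lug -44',P(0,-44,146),'lug36',P(0,36,146),'die',P(0,60,64))
u,v=P(0,-70,114).astype(int)
print(u-30)
for r in range(v-24,min(v+76,399),3): print(r,' '.join('%2d'%(q//4) for q in g[r,u-30:u+42:2]))
E
```

```text
time_s: 20.77
ee_pos: [466.6, -445.1, 278.5]
tool_rot: [0.0, 0.661, 0.751, 0.0]
force: [0.4, -0.2, 0.1]
opening: 0.3
grasp_force: 0.0
[ 466.57732668 -445.06463384  278.48089248] [ 0.3907179  -0.24771987  0.08322376]
roller shut [411.4 124.7] roller .3rad [415.4 128.2] hinge [407.6 175.1] saddle [393.1 142.3] [422.8 142.3] lug -44 [423.5  96.3] lug36 [432.3  -9.4] die [408.3 -11.2]
381
100 46 41 39 18 18 19 18 21 22 22 22 24 29 28 21 21 21 27 42 44 43 42 41 41 41 47 52 52 52 52 52 52 52 52 52 52
103 40 41 40 17 18 18 18 21 21 21 21 25 34 37 42 42 41 36 46 51 51 51 50 49 52 52 52 52 52 52 52 52 52 52 52 52
106 41 41 36 17 18 17 18 19 21 21 21 26 35 40 43 44 42 36 48 52 52 52 51 50 52 52 52 52 52 52 52 52 52 52 52 52
109 41 39 25 26 28 29 30 31 32 33 31 28 35 41 43 44 42 36 50 52 52 52 50 50 52 52 52 52 52 52 52 52 52 52 52 52
112 50 39 24 26 29 31 31 33 33 33 31 29 36 41 43 44 42 35 52 52 52 52 49 52 52 52 52 52 52 52 52 52 52 52 52 52
115 52 40 24 26 29 31 33 33 33 32 30 30 37 42 43 44 41 36 52 52 52 52 49 52 52 52 52 52 52 52 52 52 52 52 52 52
118 44 38 39 39 40 37 37 50 50 50 42 27 
[... 2395 characters left out ...]
9 29 28 29 29 29 29 29 29 29
184 53 52 52 52 52 48 35 28 17 24 28 28 28 28 28 28 28 28 27 16 24 29 29 29 29 29 29 29 28 29 29 29 29 29 29 29
187 53 52 52 51 34 29 29 29 28 28 28 28 28 28 28 28 28 28 29 28 28 29 29 29 29 29 29 29 29 29 29 29 29 29 29 29
190 52 51 40 28 28 29 28 28 29 28 28 28 28 28 28 28 28 28 28 28 28 29 28 28 29 29 29 29 29 28 29 29 29 29 29 29
193 35 35 29 29 29 29 28 29 29 29 29 29 28 29 28 28 28 28 28 29 28 29 28 28 28 28 29 29 29 29 29 29 29 29 29 29
196 29 30 29 29 29 28 29 29 29 29 29 29 29 29 28 28 28 28 29 28 29 28 29 28 28 28 29 29 29 29 29 29 29 29 29 29
199 29 29 29 29 29 29 29 29 29 29 29 29 29 29 29 29 29 29 29 28 29 28 28 29 28 28 28 29 29 29 29 29 29 29 29 29
```

The roller is centred at (412,125.7) against a shut prediction of (411.4,124.7), so the keeper is fully down over the bar in its saddle. The robot is clear, so I hand in.

```bash
python3 -c "
from workcell import manip
print(manip.hand_in())"
```

```text
the job is handed in; nothing more can be done
None
```

I handed the job in at about 21 s: the sealing arm lies in both saddles with its die at the end away from the keeper, the keeper is shut over the bar, and I kept clear of the cup, scraper and stamp.

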